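# Close the specimen carrier and lock it with a snap hook

## Task

Fold the white lid of the blue specimen carrier fully down over its steel staple, then pick up the snap hook by its orange grip and press its brass gate against one leg of the staple until the leg passes in and the gate springs shut behind it. Tug the hook back gently (about 10 N, never more than 40 N) so that the leg bears on the closed gate side to prove that it holds, then let go and leave the hook locked round the staple. Leave the cups, the timer and the pink dish where they stand.

Things in the scene. Friction and masses are not known exactly. Their poses are not given: they have to be found in the camera images.
- carrier: Blue plastic specimen carrier fixed to the worktop, 200 x 150 x 40 mm (45 mm with the lid closed). Origin on the worktop directly below the middle of the staple; x points to the carrier's rear (its front face is at x = -55 mm, its rear at x = +145 mm), y to its left, z up. The front 85 mm are a solid ledge carrying the staple. It has a yaw.
- lid (a joint): White lid, 197 x 150 x 5 mm, hinged along the carrier's y at carrier x = +140 mm, z = 42 mm. 0 = flat and shut (top face at z = 45 mm), positive = front edge raised, in rad. It starts raised and stays by hinge friction (0.25 N m) wherever it is left, so it must be pushed down to its stop. A 23 x 76 mm slot lets the staple through.
- lid_pad (a point): Grey pad on top of the lid, a good place to press straight down: 95 mm from the hinge line, i.e. at carrier x = +45 mm, y = 0, z = 46 mm when shut.
- staple: Rigid upright steel staple on the carrier, round bar of 8 mm diameter bent to an inverted U: legs at carrier y = +28 mm and -28 mm, x = 0; top of the bow at z = 87 mm, its underside at z = 79 mm. So 34 mm of leg stand free between the shut lid and the bow. Frame as the carrier's.
- left_leg (a point): Axis of the staple's left leg (carrier y = +28 mm), 5 mm above the top of the shut lid.
- right_leg (a point): Axis of the staple's right leg (carrier y = -28 mm), 5 mm above the top of the shut lid.
- snap_hook: Steel snap hook (carabiner, 9 mm bar) with orange grip, lying flat, 77 x 82 mm, 0.06 to 0.13 kg. Origin on its underside, on the gate line. Frame: gate on the line y = 0, facing +y, pivot at x = -37.5 mm, tip end at x = +2 mm; rigid nose begins at x = +6.5 mm; frame reaches from x = -50.5 to +26.5 mm, inside clear from -41 to +17.5 mm. Bar from z = 0 to 9 mm.
- gate (a joint): Sprung gate of the snap hook, 6 mm thick, in rad: 0 = shut against its stop, positive = swung inwards, 0.9 = fully in. Spring torque 0.10 N m when shut, 0.15 N m/rad more; pressing the leg through takes roughly 3 to 6 N.
- cup_yellow: Bystander: specimen cup with yellow lid, 62 mm diameter x 69 mm, loose. Origin at the middle of its underside.
- cup_red: Bystander: specimen cup with red lid, 62 mm diameter x 69 mm, loose. Origin at the middle of its underside.
- bench_timer: Bystander: cream bench timer, 62 x 66 x 18 mm, loose. Origin at the middle of its underside.
- dish_pink: Bystander: closed petri dish with pink medium, 90 mm diameter x 14 mm, loose. Origin at the middle of its underside.
- hook_grip (a point): Centre of the orange grip: block 24 (hook x) x 32 (hook y) x 24 mm high, at hook x = 0, y = -61, z = 12 mm. Grasp it across hook x.
- gate_tip (a point): Where a leg should meet the gate: hook x = 0, y = 0, z = 4.5 mm, good from x = -3 to +2 mm; further to +x the leg jams on the nose (force rises sharply; on the gate it rises softly). Move the hook level along its +y. The leg is through at hook y = -15 to -25 mm; then the gate springs back. On pulling back it meets the shut gate at y = -7 mm.
- hook_spine (a point): Inner face of the hook's spine, at hook x = 0, y = -33.5 mm: pressed further than this the leg is stopped rigidly. Coming from the carrier's front with the gate leading, the hook's nose points right, so use the left leg (the nose end goes between the legs).

How it is judged:
By the outcome, as a careful person would: the job done as asked, in the order asked, and still so for the second after the job is handed in, with the robot touching nothing.
It also fails if it takes over 61 s, if anything falls off the work surface, if the arm or the gripper's body presses on something with over 40 N, if the wrist force passes 120 N, or if a joint passes its speed limit or range.

## Robot

A 6-joint arm with a two-finger parallel gripper is mounted at the origin on a cart in front of the work surface, level with it; the furniture and walls round the work are solid. World frame = base frame: x ahead of the robot, y to its left, z up, the work surface at z = 0. Lengths are in m, angles in rad, forces in N, time in s.
With the tool pointing down it reaches from about 0.425 to 0.95 m from the base axis. Payload 3.5 kg.
Tool frame: the origin (TCP) lies midway between the tips of the shut fingers; the grasp point (between the pads) lies 19 mm behind it; z points along the fingers, x is the direction in which the jaws open and shut, and the axes are right-handed (so a half turn about z gives the same grasp; the last joint's range is limited). The gripper opens to 85 mm and grips with 20 to 120 N. Pads are 22 mm wide; open, the fingers measure 114 mm over their backs; the gripper's body (76 mm by 85 mm) begins 54 mm behind the grasp point. The pads swing forward as they close: fully open they stand 13 mm farther back than shut.
Start: joints at [-1.409, 0.286, 1.577, -0, 1.279, -0.15], TCP at [0.207, -0.642, 0.231] pointing down, gripper open.
Joint ranges: [-2.77, 2.77], [-0.9, 2.22], [0.21, 2.48], [-1.53, 4.67], [0.24, 2.81], [-2.84, 2.84]. Speed limits (rad/s): [2.79, 2.79, 3.14, 3.14, 3.14, 3.14].

## Interface

Orientations are given as a unit quaternion [x, y, z, w].
In Python, from plant import readout, optics, ctrl gives the robot as it stands. The module is installed in compiled form; this text tells all that it offers.
- The arm moves only by the shell command python3 -m crank 'ROWS' [OPENING] [FORCE]. ROWS is text: rows parted by semicolons, each of 6 numbers parted by spaces: the shift along the tool's x, y, z in mm, then the turn, a rotation vector about the tool's x, y, z in rad. In form: dx dy dz ax ay az; .... A call has 1 to 5 rows; each row shifts and turns the commanded pose from where the row before left it, along the tool's axes as they then stand; what a row does not reach is not made up. A row lasts 1/8 s, in which the tool goes at most 62.5 mm and 10.7 degrees, less where a joint would pass 70% of its speed; a pose out of reach is approached as far as the arm can. A call is refused whole if a number of a shift passes 62.5 or a number of a turn 0.188, either way. A call with a gripper value outside its range is refused whole. OPENING is the opening, from -1 (shut) to 1 (fully open), set as the call begins (- or left out, the last holds). The fingers move at their own pace and stop on an object; FORCE is the grip in N (left out, the last holds). Time passes only in rows, so rows that do not move let the fingers close. It gives the time, the measured TCP pose, the force and the opening at its end, in the units of the state.
- readout.get_state(): the state, without advancing time (a new reading comes with each control period).
- optics.read_camera(name): name is "scene" or "top"; returns the picture (384x512x3 uint8, red, green, blue); there is no depth.
- optics.calibration(name): a dict with "mtx" (3x3 intrinsics, pixels), "rvec" (rotation vector, rad) and "tvec" (3), from world to camera coordinates, as OpenCV has them. Camera axes: x right, y down, z forward; pixel columns grow to the right and rows downward; lengths in m; the calibration is good to about 2 mm. A picture is of the moment at which its call begins. calibration takes no time and is no camera call.
- ctrl.sign_off(): hands the job in, once; it reports no verdict.
Trained networks look in the newest picture that a camera, given by its name, has taken for a name from the list of things; names that differ only in an ending like _2 or _b are one class to them, and where a whole thing is asked for, a point or a joint stands for the part that bears it (a point fixed in the world has none). Each returns a list of dicts, best first, with "p" (0 to 1); they miss things now and then, are a little off and sometimes report something else, mostly with a low value. They report only what shows in the picture. A call takes as long as a camera call.
- optics.recognise(camera, thing): "xy" ([column, row] as shares, 0 to 1, of the picture: columns of its width, rows of its height, amid what is visible of it).
The state is a dict: "time": time; "qpos": joint angles; "dq": joint speeds; "joint_efforts": joint torques, N m; "eef_pos": TCP position; "tcp_rot": TCP orientation; "contact_force": force on the tool from outside, world axes, zero at the start; "wrist_torque": the same for the moment, N m; "opening": opening from 0.0 (shut) to 1.0 (fully open).
Only numpy, scipy, OpenCV 4.12 (cv2) and the standard library are available. Lean on these libraries where they do the work, as an engineer would, in place of code of your own. Each camera call takes 0.05 s, during which the arm holds its last target.

## Working session

There is one attempt and no reset: what is moved stays moved. The work goes in short steps, Python scripts to look and compute and a shell command to move; the robot and the scene stay as the last step left them, time stands still between calls to the robot, and variables do not carry over. Pictures are saved under pics/ and viewed, and the job is handed in when it is done.

```bash
mkdir -p pics; ls; python3 - <<'E'
from plant import readout, optics
import cv2, numpy as np
for k,v in readout.get_state().items(): print(k,np.round(v,4) if not isinstance(v,dict) else v)
for n in ("scene","top"):
    im=optics.read_camera(n); cv2.imwrite(f"pics/{n}0.png",im[:,:,::-1])
    print(n,optics.calibration(n))
    for t in ["carrier","lid_pad","staple","left_leg","right_leg","snap_hook","hook_grip","gate_tip","cup_yellow","cup_red","bench_timer","dish_pink"]:
        r=optics.recognise(n,t)
        print(t,[(np.round(np.array(d["xy"])*[512,384],1).tolist(),round(d["p"],2)) for d in r[:3]])
print(readout.get_state()["time"])
E
```

```text
pics
time 0.0
qpos [-1.409   0.2872  1.5782  0.      1.2786 -0.15  ]
dq [ 0.0013 -0.0004 -0.0003  0.0019  0.0004  0.0004]
joint_efforts [ 1.30000e-03 -4.05971e+01 -2.92627e+01 -1.00000e-04  5.80000e-03
 -0.00000e+00]
eef_pos [ 0.207  -0.6418  0.2299]
tcp_rot [ 8.083e-01 -5.887e-01 -8.000e-04 -8.000e-04]
contact_force [-0.0436  0.0223 -0.1882]
wrist_torque [-0.0026  0.0296 -0.0062]
opening 1.0
scene {'mtx': array([[479.63340846,   0.        , 251.54229289],
       [  0.        , 479.63340846, 193.99986092],
       [  0.        ,   0.        ,   1.        ]]), 'rvec': array([ 2.43285748, -1.1898845 ,  0.28085174]), 'tvec': array([-0.37616791,  0.47200589,  1.40688561])}
carrier [([300.3, 233.1], 0.92), ([140.5, 165.1], 0.66)]
lid_pad [([309.7, 221.5], 0.75)]
staple [([295.0, 241.3], 0.46)]
left_leg [([296.5, 243.8], 0.49)]
right_leg [([297.3, 243.4], 0.74)]
snap_hook [([298.4, 233.3], 0.67), ([305.8, 219.6], 0.31)]
hook_grip [([180.5, 185.4], 0.74)]
gate_tip [([187.8, 180.1], 0.75), ([296.4, 241.7], 0.38)]
cup_yellow [([301.9, 178.6], 0.74)]
cup_red [([265.1, 154.0], 0.84)]
bench_timer [([354.3, 278.4], 0.93)]
dish_pink [([140.2, 168.0], 0.9), ([299.3, 235.4], 0.24)]
top {'mtx': array([[485.47353108,   0.        , 253.92878336],
       [  0.        , 485.47353108, 187.13125476],
       [  0.        ,   0.        ,   1.        ]]), 'rvec': array([ 2.1743112 , -2.15651049,  0.08546767]), 'tvec': array([0.00270018, 0.6464866 , 1.55286153])}
carrier [([317.4, 194.4], 0.94)]
lid_pad [([321.1, 186.2], 0.7)]
staple []
left_leg []
right_leg [([194.9, 219.4], 0.69)]
snap_hook [([192.6, 223.9], 0.56)]
hook_grip [([190.3, 220.0], 0.64)]
gate_tip [([189.4, 218.9], 0.67)]
cup_yellow [([282.5, 141.4], 0.63)]
cup_red [([231.5, 142.2], 0.66), ([381.1, 195.8], 0.26)]
bench_timer [([379.2, 194.3], 0.69), ([281.9, 143.6], 0.34)]
dish_pink [([131.9, 235.1], 0.92)]
1.3
```

```bash
python3 - <<'E'
import cv2
a=cv2.imread("pics/scene0.png"); b=cv2.imread("pics/top0.png")
cv2.imwrite("pics/s0c.png",cv2.resize(a[120:320,110:390],None,fx=2.8,fy=2.8,interpolation=cv2.INTER_CUBIC))
cv2.imwrite("pics/t0c.png",cv2.resize(b[100:300,90:430],None,fx=2.3,fy=2.3,interpolation=cv2.INTER_CUBIC))
E
```

```text
(no output)
```

View pics/s0c.png

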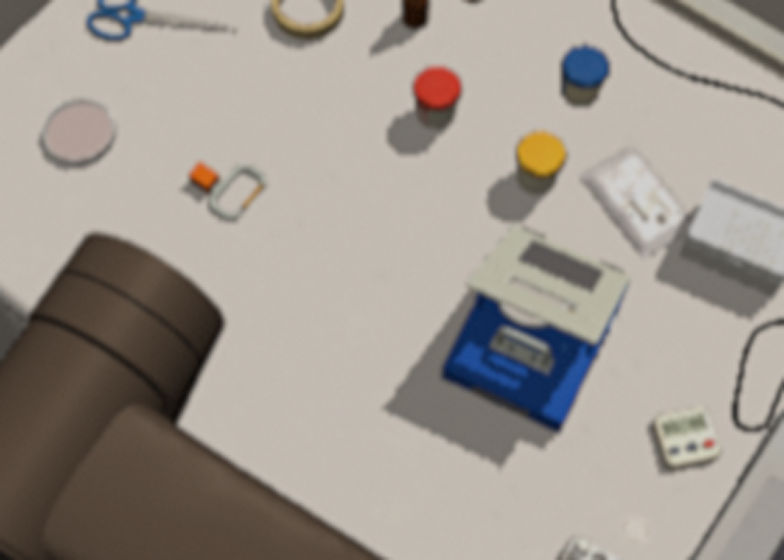

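View pics/t0c.png

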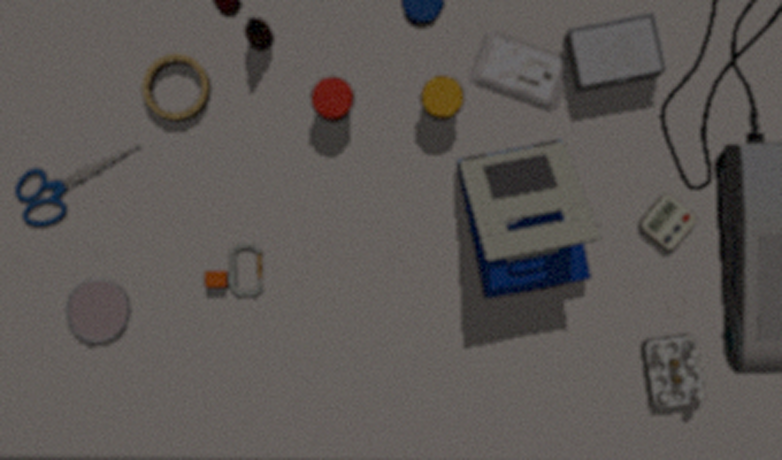

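View pics/top0.png

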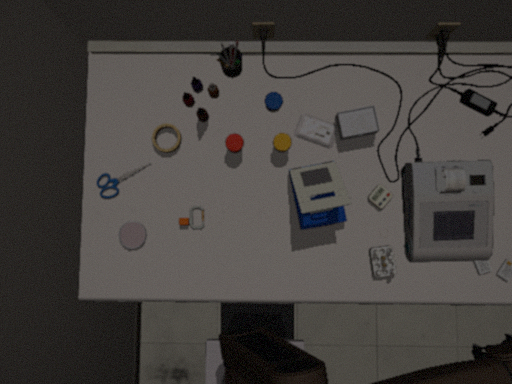

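View pics/scene0.png

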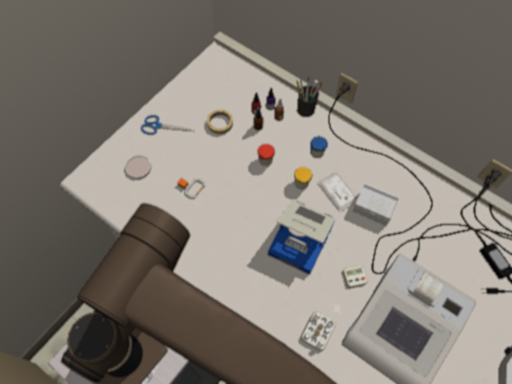

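```bash
python3 - <<'E'
import cv2
a=cv2.imread("pics/scene0.png"); b=cv2.imread("pics/top0.png")
def z(im,x0,y0,w,h,s,fn):
    c=cv2.resize(im[y0:y0+h,x0:x0+w],None,fx=s,fy=s,interpolation=cv2.INTER_CUBIC)
    c=cv2.convertScaleAbs(c,alpha=1.6 if 't' in fn else 1.2)
    for i in range(0,w,10):
        cv2.putText(c,str(x0+i),(i*s,8),0,.3,(0,0,255)); cv2.line(c,(i*s,0),(i*s,h*s),(0,0,255) ,1) if 0 else cv2.line(c,(i*s,10),(i*s,16),(0,0,255),1)
    for i in range(0,h,10):
        cv2.putText(c,str(y0+i),(0,i*s+3),0,.3,(0,0,255)); cv2.line(c,(20,i*s),(26,i*s),(0,0,255),1)
    cv2.imwrite("pics/"+fn+".png",c)
z(a,260,195,80,80,7,"s_car"); z(b,280,155,80,80,7,"t_car")
z(a,165,165,60,50,10,"s_hook"); z(b,165,195,60,50,10,"t_hook")
E
```

```text
(no output)
```

View pics/s_car.png

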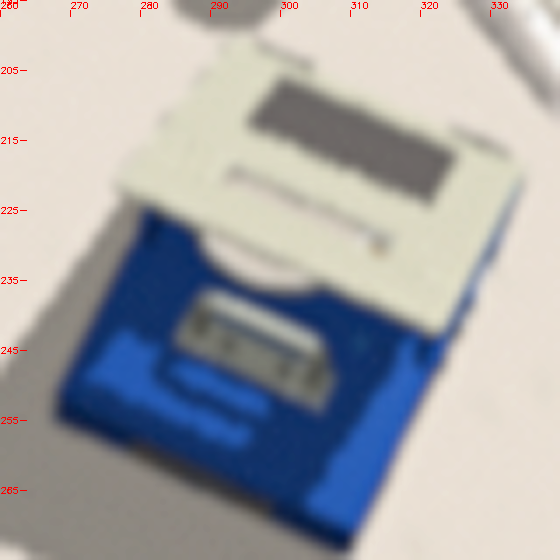

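View pics/t_car.png

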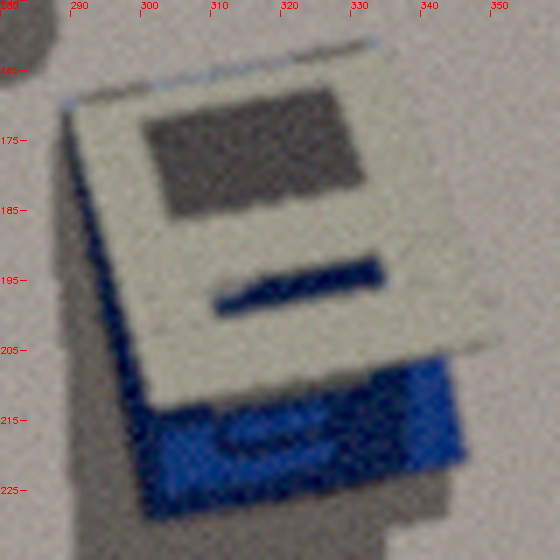

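View pics/s_hook.png

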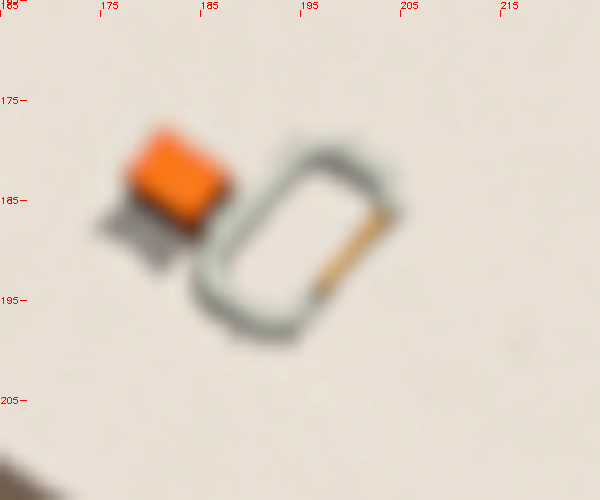

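View pics/t_hook.png

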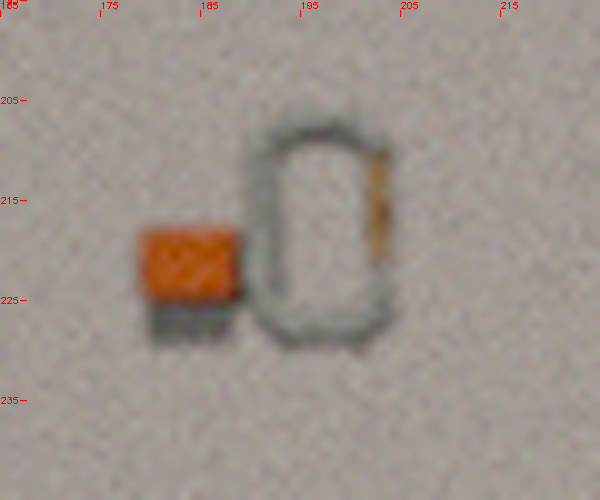

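```bash
cat > h.py <<'E'
import numpy as np, cv2
from scipy.optimize import least_squares
from scipy.spatial.transform import Rotation as R
from plant import optics
CAL={n:optics.calibration(n) for n in("scene","top")}
def proj(n,P):
    c=CAL[n]; return cv2.projectPoints(np.asarray(P,float).reshape(-1,3),c["rvec"],c["tvec"],c["mtx"],None)[0][:,0]
def ray(n,uv):
    c=CAL[n]; Rm=cv2.Rodrigues(c["rvec"])[0]; C=-Rm.T@c["tvec"].ravel()
    d=Rm.T@np.linalg.inv(c["mtx"])@np.array([uv[0],uv[1],1.]); return C,d/np.linalg.norm(d)
def atz(n,uv,z):
    C,d=ray(n,uv); return C+d*(z-C[2])/d[2]
def tri(us,ut):
    A=[];b=[]
    for n,u in(("scene",us),("top",ut)):
        C,d=ray(n,u);M=np.eye(3)-np.outer(d,d);A.append(M);b.append(M@C)
    X=np.linalg.lstsq(np.vstack(A),np.hstack(b),rcond=None)[0]
    return X,[np.linalg.norm(a@X-c)*1000 for a,c in zip(A,b)]
def lidpt(x,y,z,th): # carrier coords when shut -> raised by th
    dx,dz=x-.140,z-.042
    return [.140+dx*np.cos(th)+dz*np.sin(th), y, .042-dx*np.sin(th)+dz*np.cos(th)]
def toW(p,yaw,x,y):
    p=np.asarray(p,float).reshape(-1,3);c,s=np.cos(yaw),np.sin(yaw)
    return np.c_[x+c*p[:,0]-s*p[:,1],y+s*p[:,0]+c*p[:,1],p[:,2]]
E
cat > fit.py <<'E'
from h import *
for n in CAL: print(n,"cam",ray(n,(256,192))[0])
T,S="top","scene"
B=[(T,(300.5,229.5),(-.055,.075,.04)),(T,(345,221),(-.055,-.075,.04)),
   (S,(268,254),(-.055,.075,0.0)),(S,(309,273.5),(-.055,-.075,0.0))]
L=[(T,(289.5,169.5),(.140,.075,.045)),(T,(301.5,213.5),(-.057,.075,.045)),(T,(349,205),(-.057,-.075,.045)),
   (S,(276.5,222),(-.057,.075,.045)),(S,(322.5,243),(-.057,-.075,.045))]
def model(p):
    x,y,yaw,th=p;r=[]
    for n,uv,P in B: r.append(proj(n,toW(P,yaw,x,y))[0]-uv)
    for n,uv,P in L: r.append(proj(n,toW(lidpt(*P,th),yaw,x,y))[0]-uv)
    return np.array(r)
g=atz(T,(320,218),.04)
s=least_squares(lambda p:model(p).ravel(),[g[0],g[1],.15,.6],loss="soft_l1")
print(s.x); print(model(s.x).round(1).tolist())
x,y,yaw,th=s.x
pad=toW(lidpt(.045,0,.046,th),yaw,x,y)[0]; print("pad",pad, proj(S,pad),proj(T,pad),"staple pred",proj(S,toW([0,0,.087],yaw,x,y)))
# hook
H=[(T,(184.0,221.8),(0,-.061,.024)),(S,(183,183),(0,-.061,.024)),
 (T,(203,210),(-.0375,0,.009)),(T,(203,221),(.002,0,.009)),(S,(203.5,186),(-.0375,0,.009)),(S,(197,194),(.002,0,.009)),
 (T,(196.5,207),(-.0505,-.02,.0045)),(T,(196.5,229.5),(.0265,-.02,.0045))]
def mh(p): return np.array([proj(n,toW(np.array(P)+[0,0,p[3]],p[2],p[0],p[1]))[0]-uv for n,uv,P in H])
g=atz(T,(203,220),.009)
s=least_squares(lambda p:mh(p).ravel(),[g[0],g[1],3.14,0],loss="soft_l1")
print("hook",s.x,mh(s.x).round(1).tolist()); print("grip",toW((0,-.061,.012),s.x[2],s.x[0],s.x[1]))
print("grip tri",tri((183,183),(184,221.8)))
for nm,uv,z in(("yel",(282,142),.069),("red",(234,142),.069),("timer",(379.5,196.5),.018),("dish",(132.5,235.5),.014)): print(nm,atz(T,uv,z).round(3))
E
python3 fit.py
```

```text
scene cam [ 0.06576007 -0.42801753  1.46836494]
top cam [ 0.49695155 -0.0174824   1.60688041]
[ 0.57850532 -0.2068831   0.18750012  0.68400078]
[[0.2, -0.1], [1.6, 0.0], [-0.8, -0.9], [0.7, 0.1], [-0.1, -0.2], [-0.1, 0.7], [2.3, 0.2], [-1.1, -1.0], [-0.3, -0.3]]
pad [ 0.64619554 -0.19404033  0.1051306 ] [[307.53200932 218.28920464]] [[318.68011889 185.42661089]] staple pred [[297.7580495  238.91576416]]
hook [ 0.53506708  0.17690914  3.18810686 -0.01331679] [[-0.2, -0.0], [-0.3, -0.2], [-0.4, -0.1], [-0.1, 0.8], [0.3, -0.0], [-0.2, 0.3], [0.2, -0.7], [0.8, -0.1]]
grip [[0.53223074 0.23784316 0.012     ]]
grip tri (array([0.5323294 , 0.23718673, 0.00988368]), [np.float64(0.28686369366496667), np.float64(0.286863693664944)])
yel [ 0.789 -0.081  0.069]
red [0.788 0.073 0.069]
timer [ 0.62  -0.403  0.018]
dish [0.486 0.405 0.014]
```

```bash
python3 - <<'E'
from h import *
for n,s,t in(("dish",(140.2,168),(131.9,235.1)),("dish mine",(138,166.8),(132.5,235.5)),("timer",(354.3,278.4),(379.2,194.3)),("timer mine",(355,276),(379.5,196.5)),("cupY",(303.2,175),(282,142)),("cupR",(266,151.5),(234,142))):
    print(n,*tri(s,t))
E
```

```text
dish [ 0.48961178  0.41162001 -0.01433554] [np.float64(3.874486817003533), np.float64(3.8744868170044073)]
dish mine [0.48566067 0.40762745 0.0040081 ] [np.float64(0.0798106691134312), np.float64(0.07981066911357117)]
timer [ 0.62942176 -0.41281922 -0.04039479] [np.float64(3.8277001322345208), np.float64(3.8277001322340936)]
timer mine [ 0.62166004 -0.4080952  -0.00522838] [np.float64(0.14334359552962825), np.float64(0.14334359552882456)]
cupY [ 0.79226447 -0.08183919  0.04971575] [np.float64(0.43492798459426524), np.float64(0.43492798459480086)]
cupR [0.79182942 0.07474123 0.04545274] [np.float64(0.864478301955175), np.float64(0.8644783019548972)]
```

```bash
cat > plan.py <<'E'
import sys
from h import *
from plant import readout
def plan(x,y,z,yaw,step=55,n=None,last=None):
    "target TCP (m), tool down with x axis at yaw"
    s=readout.get_state(); p=np.array(s["eef_pos"]); r=R.from_quat(s["tcp_rot"])
    rt=R.from_matrix(np.c_[[np.cos(yaw),np.sin(yaw),0],[np.sin(yaw),-np.cos(yaw),0],[0,0,-1]])
    d=np.array([x,y,z])-p; rv=(r.inv()*rt).as_rotvec()
    m=n or int(max(np.ceil(np.linalg.norm(d)*1000/step),np.ceil(np.linalg.norm(rv)/.18),1))
    print("t",round(s["time"],2),"pos",p.round(4),"d mm",(d*1000).round(1),"rv",rv.round(3),"F",np.round(s["contact_force"],1),"op",round(s["opening"],3),"rows",m)
    out=[]
    for i in range(m):
        sh=r.inv().apply(d/m)*1000
        out.append(" ".join(f"{v:.1f}" for v in sh)+" "+" ".join(f"{v:.3f}" for v in rv/m)); r=r*R.from_rotvec(rv/m)
    for k in range(0,m,5): print("; ".join(out[k:k+5]))
if __name__=="__main__":
    a=[float(v) for v in sys.argv[1:]]; plan(*a[:4],n=int(a[4]) if len(a)>4 else None)
E
python3 - <<'E'
from h import *
for uv in((402,262),(402,165),(492,262)): print(atz("top",uv,.1))
E
python3 plan.py 0.45 -0.45 0.28 -1.0; python3 plan.py 0.6227 -0.1985 0.2 -1.26
```

```text
[ 0.41320626 -0.44817171  0.1       ]
[ 0.71261682 -0.45408643  0.1       ]
[ 0.41589605 -0.72147648  0.1       ]
t 1.3 pos [ 0.2071 -0.6424  0.2313] d mm [242.9 192.4  48.7] rv [ 0.     0.    -0.259] F [-0.1  0.  -1.1] op 1.001 rows 6
-18.1 -48.4 -8.1 0.000 0.000 -0.043; -16.0 -49.1 -8.1 0.000 0.000 -0.043; -13.9 -49.8 -8.1 0.000 0.000 -0.043; -11.7 -50.3 -8.1 0.000 0.000 -0.043; -9.5 -50.8 -8.1 0.000 0.000 -0.043
-7.3 -51.1 -8.1 0.000 0.000 -0.043
t 1.3 pos [ 0.2071 -0.6424  0.2313] d mm [415.6 443.9 -31.3] rv [0.    0.    0.001] F [-0.1  0.  -1.1] op 1.001 rows 12
-24.6 -44.3 2.6 0.000 0.000 0.000; -24.6 -44.3 2.6 0.000 0.000 0.000; -24.6 -44.3 2.6 0.000 0.000 0.000; -24.6 -44.3 2.6 0.000 0.000 0.000; -24.6 -44.3 2.6 0.000 0.000 0.000
-24.6 -44.3 2.6 0.000 0.000 0.000; -24.6 -44.3 2.6 0.000 0.000 0.000; -24.6 -44.3 2.6 0.000 0.000 0.000; -24.6 -44.3 2.6 0.000 0.000 0.000; -24.6 -44.3 2.6 0.000 0.000 0.000
-24.6 -44.3 2.6 0.000 0.000 0.000; -24.6 -44.3 2.6 0.000 0.000 0.000
```

```bash
python3 -m crank '-25 -44 -15 0 0 0;-25 -44 -15 0 0 0;-25 -44 -10 0 0 0;-25 -44 0 0 0 0;-25 -44 0 0 0 0' -1 40; python3 -m crank '-25 -44 0 0 0 0;-25 -44 0 0 0 0;-25 -44 10 0 0 0;-25 -44 15 0 0 0;-25 -44 15 0 0 0'; python3 plan.py 0.6227 -0.1985 0.15 -1.26
```

```text
time: 1.92
eef_pos: [0.3792, -0.4547, 0.2718]
tcp_rot: [0.808, -0.589, 0.0, 0.0]
contact_force: [-0.3, -0.3, 0.9]
opening: 0.004
time: 2.55
eef_pos: [0.5503, -0.2682, 0.2313]
tcp_rot: [0.808, -0.589, 0.001, 0.0]
contact_force: [0.3, -1.2, -0.4]
opening: 0.004
t 2.55 pos [ 0.5503 -0.2682  0.2313] d mm [ 72.4  69.7 -81.3] rv [-0.001 -0.001  0.001] F [ 0.3 -1.2 -0.4] op 0.004 rows 3
-14.7 -30.1 27.1 -0.000 -0.000 0.000; -14.7 -30.1 27.1 -0.000 -0.000 0.000; -14.8 -30.1 27.1 -0.000 -0.000 0.000
```

```bash
python3 -m crank '-22 -45 0 0 0 0;-22 -45 10 0 0 0;0 0 40 0 0 0'; python3 - <<'E'
from h import *
for n in("scene","top"):
    cv2.imwrite(f"pics/{n}1.png",optics.read_camera(n)[:,:,::-1])
a=cv2.imread("pics/scene1.png")[140:300,230:370]; b=cv2.imread("pics/top1.png")[130:290,250:390]
cv2.imwrite("pics/j1.png",cv2.resize(np.hstack([a,b]),None,fx=2.8,fy=2.8,interpolation=cv2.INTER_CUBIC))
E
python3 plan.py 0.6227 -0.1985 0.12 -1.26
```

```text
time: 2.92
eef_pos: [0.6255, -0.1981, 0.1844]
tcp_rot: [0.81, -0.587, 0.004, -0.001]
contact_force: [0.6, 0.2, -0.0]
opening: -0.002
t 3.02 pos [ 0.619  -0.1977  0.1758] d mm [  3.7  -0.8 -55.8] rv [0.007 0.007 0.003] F [-1.2 -0.2 -1.3] op -0.001 rows 2
1.1 -1.8 27.9 0.004 0.004 0.001; 1.0 -1.7 27.9 0.004 0.004 0.001
```

View pics/j1.png

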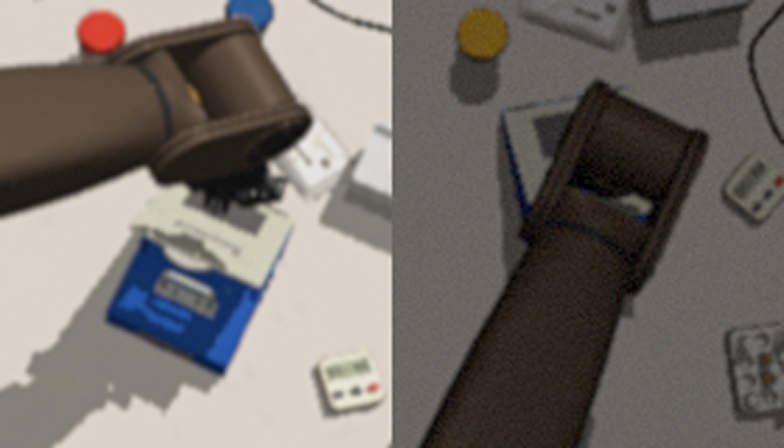

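```bash
python3 -m crank '0 0 30 0 0 0;0 0 18 0 0 0;0 0 15 0 0 0'; python3 -m crank '0 0 15 0 0 0;0 0 15 0 0 0;0 0 15 0 0 0'; python3 plan.py 0.6227 -0.1985 0.046 -1.26
```

```text
time: 3.4
eef_pos: [0.621, -0.2009, 0.1189]
tcp_rot: [0.808, -0.589, -0.0, 0.001]
contact_force: [-0.0, -0.4, 2.1]
opening: -0.005
time: 3.78
eef_pos: [0.6215, -0.2001, 0.0726]
tcp_rot: [0.808, -0.589, 0.0, -0.0]
contact_force: [-0.3, 0.4, 1.8]
opening: -0.004
t 3.77 pos [ 0.6215 -0.2001  0.0726] d mm [  1.2   1.6 -26.6] rv [-0.    -0.     0.001] F [-0.3  0.4  1.8] op -0.004 rows 1
-1.2 -1.6 26.6 -0.000 -0.000 0.001
```

```bash
python3 -m crank '0 0 12 0 0 0;0 0 8 0 0 0;0 0 4 0 0 0'; python3 -m crank '0 0 3 0 0 0;0 0 0 0 0 0'
```

```text
time: 4.15
eef_pos: [0.6211, -0.1998, 0.0486]
tcp_rot: [0.808, -0.589, -0.001, 0.0]
contact_force: [-0.8, -0.1, 0.4]
opening: 0.004
time: 4.4
eef_pos: [0.6216, -0.2, 0.0463]
tcp_rot: [0.808, -0.589, 0.0, -0.0]
contact_force: [-0.5, -0.1, -0.8]
opening: -0.001
```

```bash
python3 -m crank '0 0 1.5 0 0 0;0 0 0 0 0 0'; python3 -m crank '0 0 1.5 0 0 0;0 0 0 0 0 0'; python3 - <<'E'
from h import *
for n in("scene","top"):
    cv2.imwrite(f"pics/{n}2.png",optics.read_camera(n)[:,:,::-1])
a=cv2.imread("pics/scene2.png")[140:300,230:370]; b=cv2.imread("pics/top2.png")[130:290,250:390]
cv2.imwrite("pics/j2.png",cv2.resize(np.hstack([a,b]),None,fx=2.8,fy=2.8,interpolation=cv2.INTER_CUBIC))
E
```

```text
time: 4.65
eef_pos: [0.6217, -0.2001, 0.0451]
tcp_rot: [0.808, -0.589, 0.0, -0.0]
contact_force: [0.6, 0.4, 0.2]
opening: 0.001
time: 4.9
eef_pos: [0.6218, -0.2001, 0.045]
tcp_rot: [0.808, -0.589, 0.0, -0.0]
contact_force: [-2.8, 1.1, 6.4]
opening: 0.001
```

View pics/j2.png

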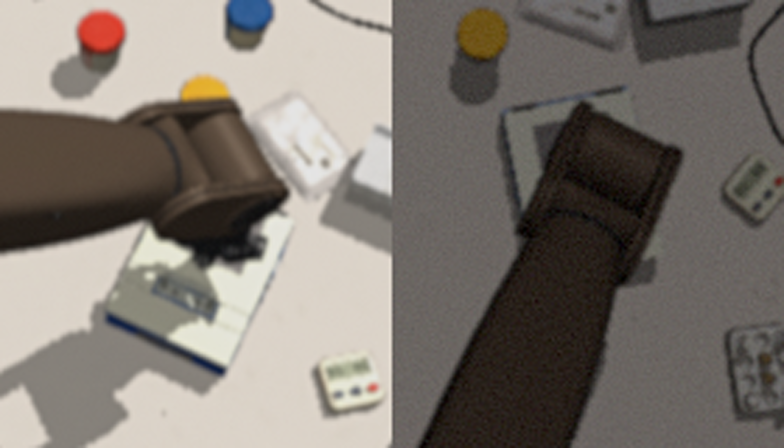

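```bash
python3 -m crank '0 0 2 0 0 0;0 0 0 0 0 0'; python3 plan.py 0.5322 0.2378 0.10 0.047
```

```text
time: 5.25
eef_pos: [0.6218, -0.2002, 0.045]
tcp_rot: [0.808, -0.589, -0.0, 0.0]
contact_force: [-7.1, 2.3, 14.0]
opening: 0.002
t 5.25 pos [ 0.6218 -0.2002  0.045 ] d mm [-89.6 438.   55. ] rv [ 0.000e+00  1.000e-03 -1.306e+00] F [-7.1  2.3 14. ] op 0.002 rows 9
-49.4 -5.5 -6.1 0.000 0.000 -0.145; -48.1 -12.5 -6.1 0.000 0.000 -0.145; -45.7 -19.4 -6.1 0.000 0.000 -0.145; -42.5 -25.8 -6.1 0.000 0.000 -0.145; -38.3 -31.6 -6.1 0.000 0.000 -0.145
-33.3 -36.8 -6.1 0.000 0.000 -0.145; -27.6 -41.3 -6.1 0.000 0.000 -0.145; -21.4 -44.8 -6.1 0.000 0.000 -0.145; -14.7 -47.5 -6.1 0.000 0.000 -0.145
```

```bash
python3 -m crank '0 0 -40 0 0 0;0 0 -45 0 0 0;-49 -5 0 0 0 -0.145;-48 -12 0 0 0 -0.145;-46 -19 0 0 0 -0.145'; python3 -m crank '-42 -26 0 0 0 -0.145;-38 -32 0 0 0 -0.145;-33 -37 0 0 0 -0.145;-28 -41 0 0 0 -0.145' 1;  python3 - <<'E'
from h import *
for n in("scene","top"):
    im=optics.read_camera(n);cv2.imwrite(f"pics/{n}3.png",im[:,:,::-1])
a=cv2.imread("pics/scene3.png")[195:275,260:340]; b=cv2.imread("pics/top3.png")[155:235,280:360]
cv2.imwrite("pics/j3.png",cv2.resize(np.hstack([a,b*1]),None,fx=5,fy=5,interpolation=cv2.INTER_CUBIC))
E
python3 plan.py 0.5322 0.2378 0.10 0.047
```

```text
time: 5.88
eef_pos: [0.5898, -0.0536, 0.1265]
tcp_rot: [0.917, -0.399, 0.0, -0.0]
contact_force: [0.3, -0.3, 0.4]
opening: -0.002
time: 6.38
eef_pos: [0.551, 0.1412, 0.1264]
tcp_rot: [0.993, -0.119, 0.0, -0.0]
contact_force: [-0.4, -1.0, 0.8]
opening: 0.846
t 6.47 pos [0.5499 0.1435 0.1262] d mm [-17.7  94.3 -26.2] rv [-0.001  0.001 -0.285] F [-0.1  0.7 -0.2] op 0.992 rows 2
-19.7 -43.7 13.1 -0.001 0.000 -0.142; -13.3 -46.1 13.1 -0.001 0.000 -0.142
```

View pics/j3.png

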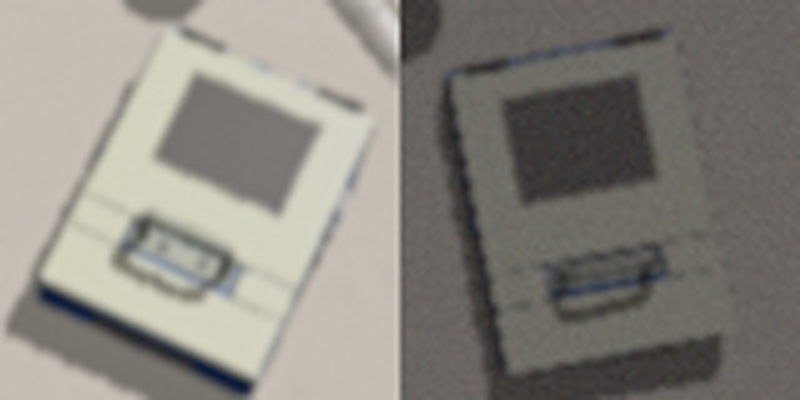

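```bash
python3 -m crank '-20 -44 0 0 0 -0.143;-13 -46 15 0 0 -0.143;-0 -4 40 0 0 0'; python3 - <<'E'
from h import *
for n in("scene","top"):
    im=optics.read_camera(n);cv2.imwrite(f"pics/{n}4.png",im[:,:,::-1])
a=cv2.imread("pics/scene4.png")[140:240,130:230]; b=cv2.imread("pics/top4.png")[160:260,140:240]
cv2.imwrite("pics/j4.png",cv2.resize(np.hstack([a,b*1]),None,fx=4,fy=4,interpolation=cv2.INTER_CUBIC))
E
python3 plan.py 0.5322 0.2378 0.03 0.047
```

```text
time: 6.85
eef_pos: [0.5361, 0.2408, 0.0735]
tcp_rot: [1.0, 0.023, 0.003, -0.001]
contact_force: [-0.2, -1.0, 0.6]
opening: 0.995
t 6.95 pos [0.5305 0.2376 0.0667] d mm [  1.7   0.2 -36.7] rv [ 0.002  0.009 -0.005] F [-0.2  0.3 -2.3] op 0.999 rows 1
2.0 -0.2 36.7 0.002 0.009 -0.005
```

View pics/j4.png

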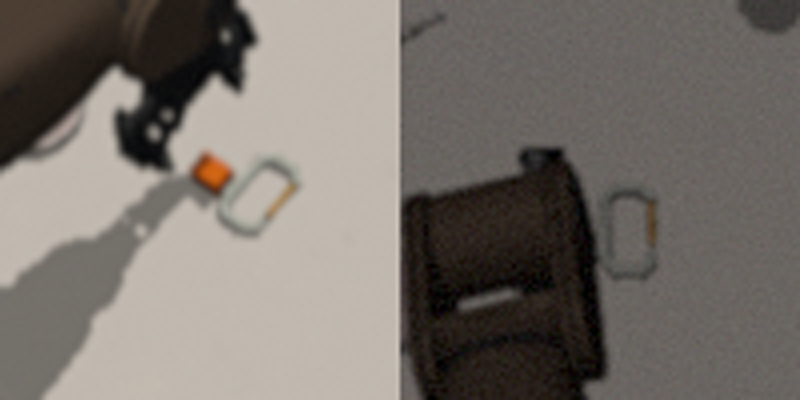

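```bash
python3 -m crank '1.5 0 38 0 0 0;0 0 10 0 0 0'; python3 - <<'E'
from h import *
from plant import readout
for n in("scene",):
    im=optics.read_camera(n);cv2.imwrite(f"pics/{n}5.png",im[:,:,::-1])
a=cv2.imread("pics/scene5.png")[150:220,150:220]
cv2.imwrite("pics/j5.png",cv2.resize(a,None,fx=7,fy=7,interpolation=cv2.INTER_CUBIC))
s=readout.get_state();p=np.array(s["eef_pos"]);print(p)
for dx in(-.042,.042): print((proj("scene",p+[dx,0,.013])-150)*7)
E
python3 plan.py 0.5322 0.2378 0.003 0.047
```

```text
time: 7.2
eef_pos: [0.5348, 0.237, 0.022]
tcp_rot: [1.0, 0.02, -0.002, 0.001]
contact_force: [-0.3, 0.3, -0.2]
opening: 1.0
[0.53467435 0.23701428 0.02164426]
[[169.26350749 264.48063934]]
[[284.29637444 144.4147821 ]]
t 7.25 pos [0.5347 0.237  0.0216] d mm [ -2.5   0.8 -18.6] rv [ 0.001  0.004 -0.007] F [ 0.  -0.6 -0.9] op 1.001 rows 1
-2.4 -0.9 18.7 0.001 0.004 -0.007
```

View pics/j5.png

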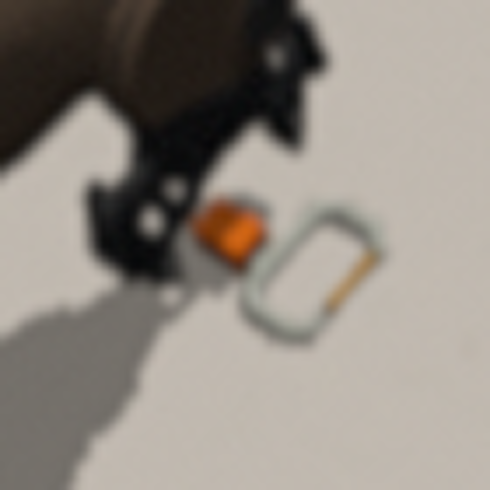

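```bash
python3 -m crank '-1.5 -2.5 18.5 0 0 0;0 0 0 0 0 0'; python3 -m crank '0 0 0 0 0 0;0 0 0 0 0 0;0 0 0 0 0 0;0 0 0 0 0 0' -1 60
```

```text
time: 7.5
eef_pos: [0.5333, 0.2405, 0.004]
tcp_rot: [1.0, 0.021, -0.001, 0.0]
contact_force: [0.0, -0.5, -0.3]
opening: 1.0
time: 8.0
eef_pos: [0.5348, 0.241, 0.0057]
tcp_rot: [1.0, 0.021, 0.001, -0.0]
contact_force: [-0.8, -0.4, -1.5]
opening: 0.265
```

```bash
python3 -m crank '0 0 -30 0 0 0;0 0 -50 0 0 0;0 0 -50 0 0 0'; python3 - <<'E'
from h import *
for n in("scene","top"):
    im=optics.read_camera(n);cv2.imwrite(f"pics/{n}6.png",im[:,:,::-1])
a=cv2.imread("pics/scene6.png")[120:200,150:230]; b=cv2.imread("pics/top6.png")[170:250,150:230]
cv2.imwrite("pics/j6.png",cv2.resize(np.hstack([a,b*1]),None,fx=5,fy=5,interpolation=cv2.INTER_CUBIC))
E
python3 plan.py 0.5322 0.2378 0.13 0.047
```

```text
time: 8.38
eef_pos: [0.5334, 0.2406, 0.1354]
tcp_rot: [1.0, 0.021, -0.001, 0.0]
contact_force: [0.3, 0.8, -0.1]
opening: 0.268
t 8.47 pos [0.5383 0.242  0.1422] d mm [ -6.1  -4.2 -12.2] rv [-0.003 -0.013 -0.005] F [-0.3 -0.3  0.1] op 0.266 rows 1
-6.4 3.9 12.1 -0.003 -0.013 -0.005
```

View pics/j6.png

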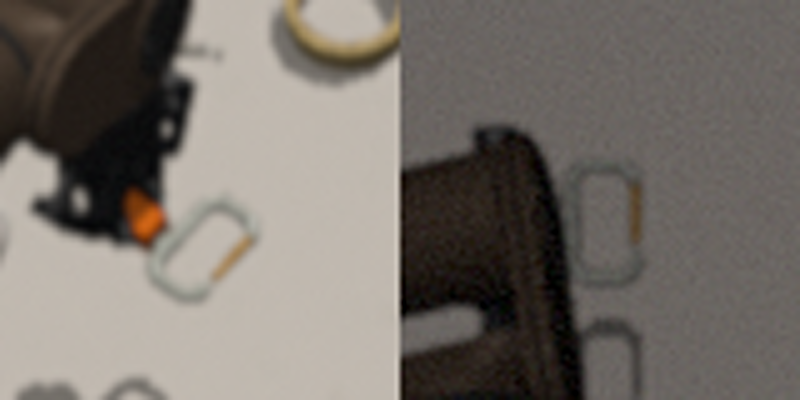

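```bash
python3 - <<'E'
import cv2,numpy as np
a=cv2.imread("pics/scene3.png"); b=cv2.imread("pics/top3.png")
for im,x0,y0,fn,al in((a,278,222,"zs",1.1),(b,300,192,"zt",1.8)):
    w=40;s=15
    c=cv2.resize(im[y0:y0+w,x0:x0+w],None,fx=s,fy=s,interpolation=cv2.INTER_CUBIC);c=cv2.convertScaleAbs(c,alpha=al)
    for i in range(0,w,5):
        cv2.putText(c,str(x0+i),(i*s,10),0,.35,(0,0,255));cv2.putText(c,str(y0+i),(0,i*s+4),0,.35,(0,0,255))
    cv2.imwrite(f"pics/{fn}.png",c)
E
cat > fit2.py <<'E'
from h import *
T,S="top","scene"
L=[(T,(289,169.7),(.140,.075,.045)),(T,(333.6,161.6),(.140,-.075,.045)),(T,(301.5,230),(-.057,.075,.045)),(T,(344.4,222),(-.057,-.075,.045)),
 (S,(293.6,200),(.14,.075,.045)),(S,(335,218.6),(.14,-.075,.045)),(S,(268,252),(-.057,.075,.045)),(S,(311,272),(-.057,-.075,.045))]
for sel in((T,),(S,),(T,S)):
    Q=[q for q in L if q[0] in sel]
    f=lambda p:np.array([proj(n,toW(P,p[2],p[0],p[1]))[0]-uv for n,uv,P in Q])
    s=least_squares(lambda p:f(p).ravel(),[.58,-.2,.18],loss="soft_l1"); print(sel,s.x.round(4),f(s.x).round(1).tolist())
E
python3 fit2.py
```

```text
('top',) [ 0.5783 -0.2035  0.1865] [[-0.5, 0.2], [0.5, 0.1], [-1.7, -0.0], [1.5, -0.3]]
('scene',) [ 0.5729 -0.2113  0.2045] [[-0.6, 0.6], [0.4, 0.4], [-0.5, -0.6], [0.6, -0.3]]
('top', 'scene') [ 0.5764 -0.2079  0.197 ] [[0.5, 1.1], [1.4, 0.5], [-0.1, 0.8], [3.0, 0.0], [-0.4, -0.7], [0.4, -0.7], [-0.8, -2.3], [0.2, -1.7]]
```

View pics/zs.png

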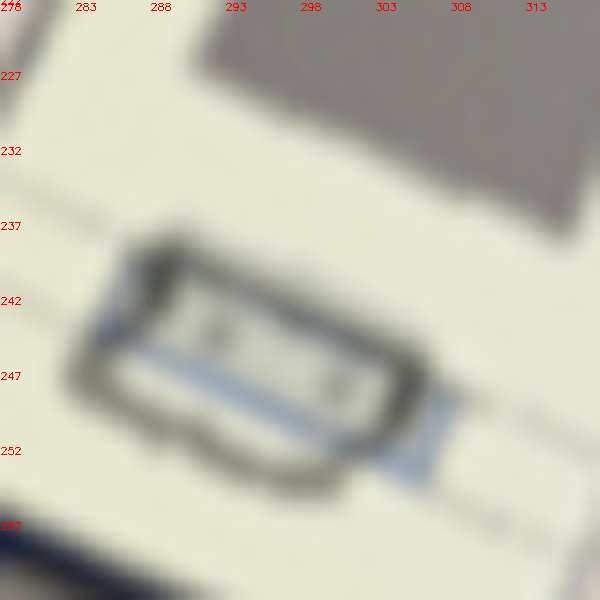

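View pics/zt.png

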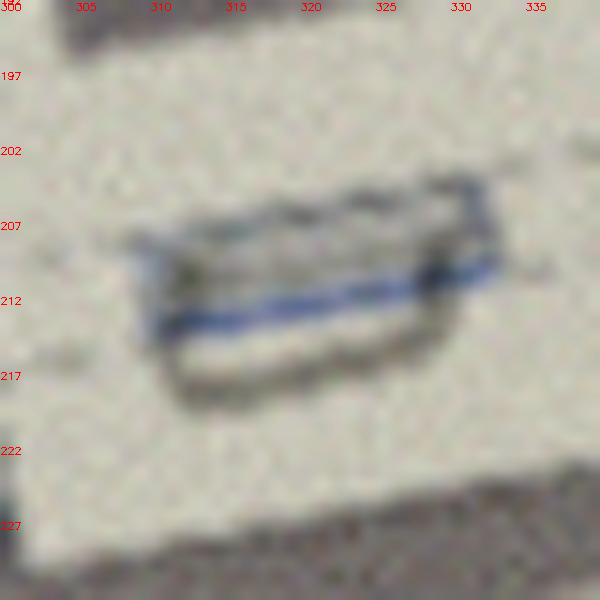

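```bash
python3 plan.py 0.4846 -0.1958 0.13 1.763
```

```text
t 8.47 pos [0.5383 0.242  0.1422] d mm [ -53.7 -437.8  -12.2] rv [ 0.009 -0.012 -1.721] F [-0.3 -0.3  0.1] op 0.266 rows 10
-7.2 43.5 1.0 0.001 -0.001 -0.172; -14.6 41.6 1.0 0.001 -0.001 -0.172; -21.5 38.5 1.0 0.001 -0.001 -0.172; -27.8 34.3 1.0 0.001 -0.001 -0.172; -33.2 29.0 1.0 0.001 -0.001 -0.172
-37.7 22.9 1.0 0.001 -0.001 -0.172; -41.1 16.1 1.0 0.001 -0.001 -0.172; -43.2 8.8 1.1 0.001 -0.001 -0.172; -44.1 1.3 1.1 0.001 -0.001 -0.172; -43.7 -6.2 1.2 0.001 -0.001 -0.172
```

```bash
python3 -m crank '-7 43.5 0 0 0 -0.172;-14.5 41.5 0 0 0 -0.172;-21.5 38.5 0 0 0 -0.172;-28 34 0 0 0 -0.172;-33 29 0 0 0 -0.172'; python3 -m crank '-38 23 0 0 0 -0.172;-41 16 0 0 0 -0.172;-43 9 0 0 0 -0.172;-44 1 0 0 0 -0.172;-35 -5 0 0 0 -0.16'; python3 -m crank '0 0 0 0 0 0';python3 plan.py 0.4846 -0.1958 0.055 1.763
```

```text
time: 9.1
eef_pos: [0.506, 0.0211, 0.1337]
tcp_rot: [0.899, 0.438, -0.001, -0.0]
contact_force: [0.1, -0.1, -0.5]
opening: 0.265
time: 9.72
eef_pos: [0.4799, -0.1891, 0.1337]
tcp_rot: [0.639, 0.769, -0.0, -0.001]
contact_force: [-0.4, -0.5, -1.1]
opening: 0.263
time: 9.85
eef_pos: [0.4802, -0.1895, 0.1339]
tcp_rot: [0.642, 0.766, -0.0, -0.001]
contact_force: [-0.2, -0.1, -0.4]
opening: 0.264
t 9.85 pos [ 0.4802 -0.1895  0.1339] d mm [  4.4  -6.3 -78.9] rv [-0.001 -0.001 -0.017] F [-0.2 -0.1 -0.4] op 0.264 rows 2
-3.5 1.7 39.5 -0.001 -0.000 -0.008; -3.5 1.6 39.5 -0.001 -0.000 -0.008
```

```bash
python3 -m crank '-6.5 1 30 0 0 -0.017;0 0 25 0 0 0;0 0 18 0 0 0;0 0 0 0 0 0'; cat > look.py <<'E'
import sys
from h import *
from plant import readout
k=sys.argv[1]
c=[]
for n,x0,y0 in(("scene",255,210),("top",290,180)):
    im=np.mean([optics.read_camera(n).astype(float) for _ in range(3)],0)
    np.save(f"/tmp/{n}{k}.npy",im)
    w=56;s=7
    z=cv2.resize(np.clip(im[y0:y0+w,x0:x0+w]*(1.7 if n=="top" else 1.1),0,255).astype(np.uint8)[:,:,::-1],None,fx=s,fy=s,interpolation=cv2.INTER_CUBIC)
    for i in range(0,w,5):
        cv2.putText(z,str(x0+i),(i*s,10),0,.3,(0,0,255));cv2.putText(z,str(y0+i),(0,i*s+4),0,.3,(0,0,255))
    c.append(z)
cv2.imwrite(f"pics/look{k}.png",np.hstack(c))
s=readout.get_state();print(s["time"],np.round(s["eef_pos"],4),np.round(s["tcp_rot"],3),np.round(s["contact_force"],1))
E
python3 look.py 1
```

```text
time: 10.35
eef_pos: [0.4818, -0.1925, 0.0599]
tcp_rot: [0.634, 0.773, -0.0, -0.002]
contact_force: [-0.2, 0.2, -0.7]
opening: 0.263
10.65 [ 0.4838 -0.1944  0.063 ] [0.634 0.773 0.    0.001] [-0.1  0.2 -2.8]
```

View pics/look1.png

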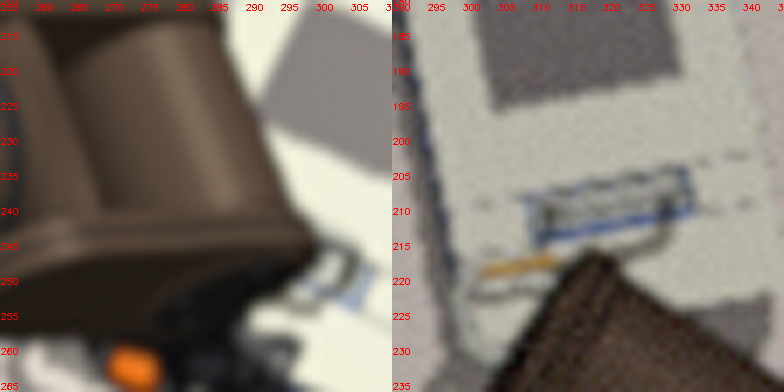

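```bash
cat > ov.py <<'E'
from h import *
import sys
from plant import readout
k=sys.argv[1]; tcp=np.array([float(v) for v in sys.argv[2:5]]); tyaw=float(sys.argv[5])
car=(.1865,.5783,-.2035)
im=np.load(f"/tmp/top{k}.npy"); x0,y0,w,h,s=295,198,44,30,16
z=cv2.resize(np.clip(im[y0:y0+h,x0:x0+w]*1.7,0,255).astype(np.uint8)[:,:,::-1],None,fx=s,fy=s,interpolation=cv2.INTER_CUBIC)
def dot(P,c):
    u=(proj("top",P)-[x0,y0]+.5)*s
    for a in u: cv2.circle(z,(int(a[0]),int(a[1])),3,c,-1)
    return u
hy=tyaw-np.pi
o=tcp[:2]+.0635*np.array([np.sin(tyaw),-np.cos(tyaw)])
hk=np.array([(-.0375,0,.009),(0,0,.009),(.002,0,.009),(.0065,0,.009)])+[0,0,tcp[2]-.005]
dot(toW(hk,hy,*o),(0,0,255))
dot(toW([(0,.028,.045),(0,.028,.06),(0,.028,.08),(0,-.028,.045),(0,-.028,.08),(0.0115,.038,.045),(-.0115,.038,.045),(-.0115,-.038,.045),(.0115,-.038,.045)],*car),(0,255,0))
cv2.imwrite(f"pics/ov{k}.png",z)
E
python3 ov.py 1 0.4838 -0.1944 0.060 1.763
```

```text
(no output)
```

View pics/ov1.png

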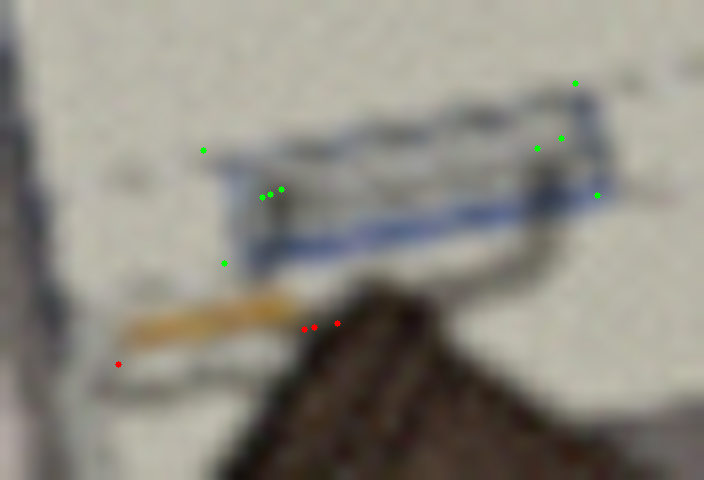

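```bash
python3 - <<'E'
from h import *
yaw=.19
ex=np.array([np.cos(yaw),np.sin(yaw)]);ey=np.array([-np.sin(yaw),np.cos(yaw)])
def q(nm,n,uv,z):
    p=atz(n,uv,z)[:2]; print(nm,n,"along %.1f  left %.1f"%(p@ex*1000,p@ey*1000))
T,S="top","scene"
q("bowL",T,(313.4,207.4),.083);q("bowR",T,(330.5,204),.083)
q("bowL",S,(288.5,238.2),.083);q("bowR",S,(305.2,245.5),.083)
for nm,uv in(("rl",(289,169.7)),("rr",(333.6,161.6)),("fl",(301.5,230)),("fr",(344.4,222))): q(nm,T,uv,.045)
for nm,uv in(("rl",(293.6,200)),("rr",(335,218.6)),("fl",(268,252)),("fr",(311,272))): q(nm,S,uv,.045)
f=lambda u,v:(295+u/16-.5,198+v/16-.5)
for a in((225,160),(585,100),(605,185),(245,260)): q("slot",T,f(*a),.045)
q("gatepiv",T,f(122,338),.067);q("gatetip",T,f(296,300),.067)
tcp=np.array([.4838,-.1944]); print("tcp",tcp@ex*1000,tcp@ey*1000)
E
```

```text
bowL top along 534.7  left -286.0
bowR top along 535.4  left -340.7
bowL scene along 519.8  left -285.6
bowR scene along 521.3  left -341.4
rl top along 670.1  left -236.1
rr top along 669.8  left -383.0
fl top along 471.7  left -239.1
fr top along 472.1  left -378.8
rl scene along 664.4  left -239.5
rr scene along 664.3  left -387.0
fl scene along 463.4  left -243.9
fr scene along 465.1  left -390.1
slot top along 538.4  left -275.0
slot top along 537.2  left -348.3
slot top along 519.7  left -348.9
slot top along 518.0  left -275.1
gatepiv top along 506.8  left -246.0
gatetip top along 507.9  left -281.2
tcp 438.37947976630363 -282.2715566964283
```

```bash
python3 -m crank '-5 7 5 0 0 0;0 0 0 0 0 0;0 0 0 0 0 0;0 0 0 0 0 0'; python3 look.py 2; python3 plan.py 0.4846 -0.1958 0.055 1.761
```

```text
time: 11.15
eef_pos: [0.4908, -0.1975, 0.0568]
tcp_rot: [0.634, 0.773, -0.0, -0.0]
contact_force: [-0.1, 0.4, -1.0]
opening: 0.265
11.45 [ 0.4909 -0.1975  0.0568] [ 0.634  0.773 -0.    -0.   ] [-0.   0.2 -0.9]
t 11.45 pos [ 0.4909 -0.1975  0.0568] d mm [-6.3  1.7 -1.8] rv [-0.    -0.     0.006] F [-0.   0.2 -0.9] op 0.266 rows 1
2.9 -5.8 1.8 -0.000 -0.000 0.006
```

```bash
python3 ov.py 2 0.492 -0.198 0.055 1.761
```

```text
(no output)
```

View pics/ov2.png

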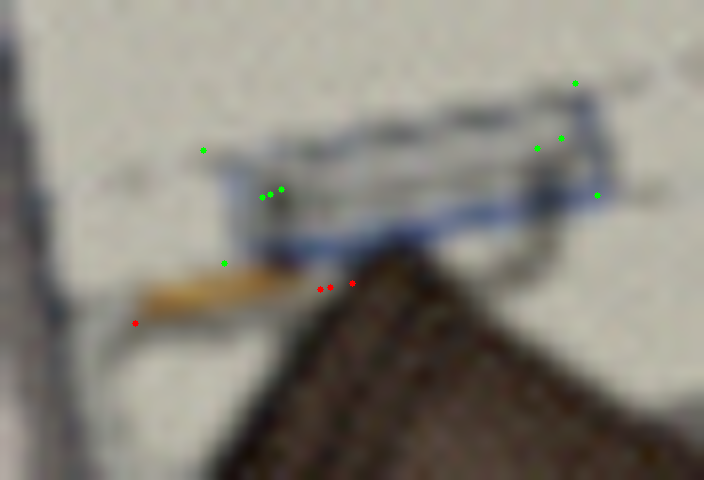

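View pics/look2.png

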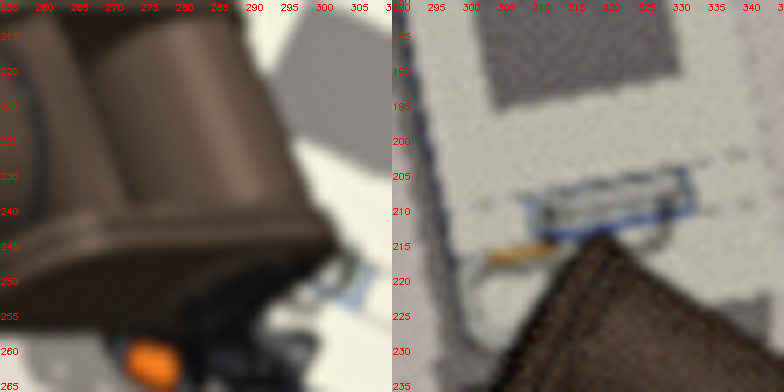

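```bash
python3 -m crank '-1.5 4 1 0 0 0;0 0 0 0 0 0'; python3 -m crank '0 3 0 0 0 0;0 0 0 0 0 0';  python3 -m crank '0 3 0 0 0 0;0 0 0 0 0 0'
```

```text
time: 11.7
eef_pos: [0.4955, -0.1983, 0.0559]
tcp_rot: [0.634, 0.773, 0.0, 0.0]
contact_force: [-0.1, 0.5, -1.3]
opening: 0.265
time: 11.95
eef_pos: [0.4983, -0.1976, 0.0559]
tcp_rot: [0.634, 0.773, 0.0, 0.0]
contact_force: [-0.5, 0.3, -1.2]
opening: 0.265
time: 12.2
eef_pos: [0.5004, -0.197, 0.0556]
tcp_rot: [0.634, 0.773, -0.001, -0.001]
contact_force: [-2.6, -0.8, 0.0]
opening: 0.268
```

```bash
python3 -m crank '0 2 0 0 0 0;0 0 0 0 0 0'; python3 -m crank '0 2 0 0 0 0;0 0 0 0 0 0'; python3 look.py 3;  python3 ov.py 3 0.502 -0.197 0.055 1.761
```

```text
time: 12.45
eef_pos: [0.5026, -0.1965, 0.0556]
tcp_rot: [0.634, 0.773, -0.0, -0.001]
contact_force: [-3.6, -1.0, 1.2]
opening: 0.265
time: 12.7
eef_pos: [0.5047, -0.1962, 0.0557]
tcp_rot: [0.634, 0.773, -0.0, -0.0]
contact_force: [-3.0, -0.2, -0.4]
opening: 0.266
13.0 [ 0.5048 -0.1962  0.0557] [ 0.634  0.773 -0.    -0.   ] [-2.9  0.4 -1.2]
```

View pics/ov3.png

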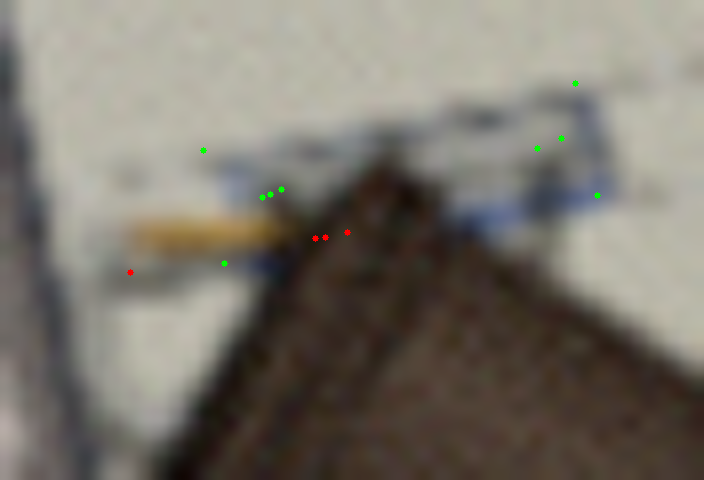

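```bash
python3 -m crank '0 4 0 0 0 0;0 0 0 0 0 0'; python3 -m crank '0 4 0 0 0 0;0 0 0 0 0 0';python3 -m crank '0 4 0 0 0 0;0 0 0 0 0 0';python3 -m crank '0 4 0 0 0 0;0 0 0 0 0 0'
```

```text
time: 13.25
eef_pos: [0.509, -0.1957, 0.0558]
tcp_rot: [0.634, 0.773, -0.0, 0.0]
contact_force: [-4.0, -2.0, -0.8]
opening: 0.262
time: 13.5
eef_pos: [0.5125, -0.1944, 0.0555]
tcp_rot: [0.634, 0.773, -0.0, -0.001]
contact_force: [-4.6, -0.6, -0.6]
opening: 0.267
time: 13.75
eef_pos: [0.5162, -0.1933, 0.0554]
tcp_rot: [0.634, 0.773, 0.0, -0.001]
contact_force: [-5.1, 0.8, -0.6]
opening: 0.265
time: 14.0
eef_pos: [0.5201, -0.1922, 0.0554]
tcp_rot: [0.634, 0.773, 0.0, -0.001]
contact_force: [-4.2, 2.1, -0.5]
opening: 0.263
```

```bash
python3 -m crank '0 3 0 0 0 0;0 0 0 0 0 0'; python3 -m crank '0 3 0 0 0 0;0 0 0 0 0 0';python3 -m crank '0 2 0 0 0 0;0 0 0 0 0 0'
```

```text
time: 14.25
eef_pos: [0.5231, -0.1912, 0.0554]
tcp_rot: [0.634, 0.773, 0.001, -0.001]
contact_force: [-3.6, 4.4, -0.8]
opening: 0.267
time: 14.5
eef_pos: [0.5263, -0.1902, 0.0554]
tcp_rot: [0.634, 0.773, 0.001, -0.001]
contact_force: [-2.6, 6.0, -0.4]
opening: 0.267
time: 14.75
eef_pos: [0.5303, -0.1924, 0.057]
tcp_rot: [0.635, 0.773, 0.001, 0.003]
contact_force: [-0.3, -0.7, 0.1]
opening: 0.269
```

```bash
python3 -m crank '0 -6 0 0 0 0;0 -4 0 0 0 0;0 0 0 0 0 0'; python3 -m crank '0 -3 0 0 0 0;0 0 0 0 0 0';python3 -m crank '0 -2 0 0 0 0;0 0 0 0 0 0'
```

```text
time: 15.12
eef_pos: [0.5183, -0.1937, 0.0559]
tcp_rot: [0.635, 0.773, 0.0, 0.0]
contact_force: [0.0, 0.3, -0.6]
opening: 0.268
time: 15.38
eef_pos: [0.5155, -0.1942, 0.0558]
tcp_rot: [0.635, 0.773, 0.0, -0.0]
contact_force: [-0.3, -0.0, -0.9]
opening: 0.271
time: 15.62
eef_pos: [0.5137, -0.1945, 0.0558]
tcp_rot: [0.634, 0.773, -0.0, -0.0]
contact_force: [-0.3, -0.6, -0.5]
opening: 0.269
```

```bash
python3 -m crank '0 -1.5 0 0 0 0;0 0 0 0 0 0'; python3 -m crank '0 -1 0 0 0 0;0 0 0 0 0 0'
```

```text
time: 15.88
eef_pos: [0.513, -0.1947, 0.056]
tcp_rot: [0.635, 0.773, 0.001, 0.001]
contact_force: [2.9, 1.4, -1.8]
opening: 0.262
time: 16.12
eef_pos: [0.5127, -0.1948, 0.0561]
tcp_rot: [0.635, 0.773, 0.001, 0.002]
contact_force: [6.7, 1.9, -3.4]
opening: 0.268
```

```bash
python3 -m crank '0 -0.8 0 0 0 0;0 0 0 0 0 0'; python3 -m crank '0 -0.4 0 0 0 0;0 0 0 0 0 0;0 0 0 0 0 0;0 0 0 0 0 0'; python3 look.py 4; python3 ov.py 4 .5127 -.195 .056 1.761
```

```text
time: 16.38
eef_pos: [0.5126, -0.1948, 0.0561]
tcp_rot: [0.635, 0.773, 0.002, 0.002]
contact_force: [8.9, 2.7, -4.8]
opening: 0.268
time: 16.88
eef_pos: [0.5125, -0.1948, 0.0562]
tcp_rot: [0.635, 0.773, 0.002, 0.002]
contact_force: [8.5, 3.4, -6.0]
opening: 0.268
17.175 [ 0.5125 -0.1948  0.0561] [0.635 0.773 0.002 0.002] [ 9.1  3.3 -5.3]
```

View pics/ov4.png

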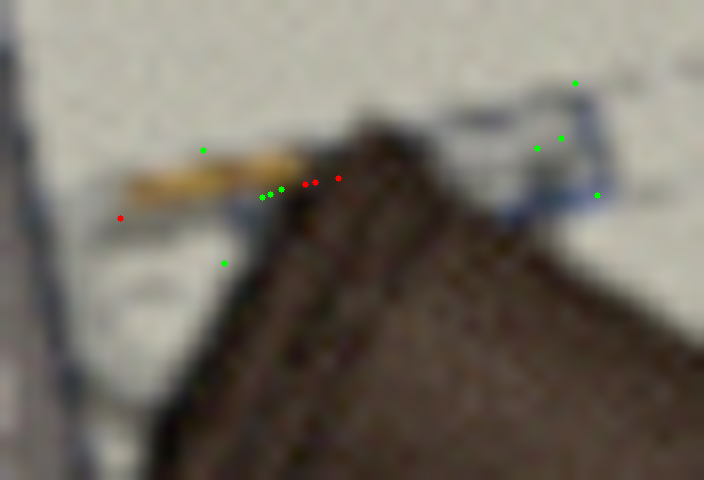

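```bash
python3 -m crank '0 5 0 0 0 0;0 5 2 0 0 0;0 0 0 0 0 0'; python3 -m crank '0 0 1.5 0 0 0;0 0 0 0 0 0'; python3 -m crank '0 0 1 0 0 0;0 0 0 0 0 0'
```

```text
time: 17.55
eef_pos: [0.5198, -0.1933, 0.0536]
tcp_rot: [0.634, 0.773, -0.0, -0.0]
contact_force: [0.4, -0.0, -0.6]
opening: 0.264
time: 17.8
eef_pos: [0.5196, -0.1933, 0.0521]
tcp_rot: [0.635, 0.773, -0.0, -0.0]
contact_force: [0.1, -0.6, -1.7]
opening: 0.264
time: 18.05
eef_pos: [0.5198, -0.1933, 0.0512]
tcp_rot: [0.634, 0.773, -0.0, -0.0]
contact_force: [-0.2, 0.3, -1.2]
opening: 0.264
```

```bash
python3 -m crank '0 0 1 0 0 0;0 0 0 0 0 0'; python3 -m crank '0 0 1 0 0 0;0 0 0 0 0 0'; python3 -m crank '0 0 0.5 0 0 0;0 0 0 0 0 0'
```

```text
time: 18.3
eef_pos: [0.52, -0.1934, 0.0505]
tcp_rot: [0.634, 0.773, -0.0, 0.0]
contact_force: [-0.1, 0.3, 0.6]
opening: 0.266
time: 18.55
eef_pos: [0.52, -0.1934, 0.0504]
tcp_rot: [0.634, 0.773, -0.0, -0.0]
contact_force: [-3.6, 1.1, 6.9]
opening: 0.269
time: 18.8
eef_pos: [0.5201, -0.1934, 0.0504]
tcp_rot: [0.634, 0.773, -0.0, -0.0]
contact_force: [-4.3, 1.6, 7.1]
opening: 0.266
```

```bash
python3 -m crank '0 0 -1 0 0 0;0 0 0 0 0 0'; python3 -m crank '0 0 0 0 0 0;0 0 0 0 0 0;0 0 0 0 0 0;0 0 0 0 0 0' 0.3; python3 -m crank '0 0 -10 0 0 0;0 0 -20 0 0 0;0 0 -40 0 0 0;0 0 -50 0 0 0;0 -45 -20 0 0 0'; python3 -m crank '60 -10 -20 0 0 0;60 0 0 0 0 0;60 0 0 0 0 0;60 0 0 0 0 0;0 0 0 0 0 0'; python3 look.py 5; python3 ov.py 5 .4 -.195 .056 1.761
```

```text
time: 19.05
eef_pos: [0.5201, -0.1934, 0.0505]
tcp_rot: [0.634, 0.773, -0.0, 0.0]
contact_force: [-3.0, -0.0, 5.6]
opening: 0.264
time: 19.55
eef_pos: [0.5199, -0.1933, 0.0496]
tcp_rot: [0.634, 0.773, 0.0, -0.0]
contact_force: [0.1, -0.1, 0.6]
opening: 0.649
time: 20.18
eef_pos: [0.4785, -0.2033, 0.1952]
tcp_rot: [0.634, 0.774, 0.0, 0.004]
contact_force: [0.7, -0.9, 0.7]
opening: 0.648
time: 20.8
eef_pos: [0.4188, 0.0332, 0.21]
tcp_rot: [0.632, 0.775, 0.001, 0.0]
contact_force: [0.8, -0.4, 0.0]
opening: 0.651
21.1 [0.4201 0.0288 0.2096] [ 0.635  0.772 -0.     0.   ] [-0.1  0.9  0.2]
```

View pics/look5.png

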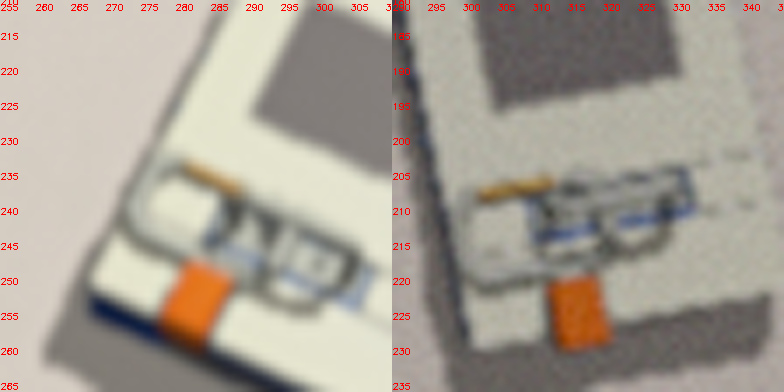

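```bash
python3 - <<'E'
from h import *
for n in("scene","top"): cv2.imwrite(f"pics/{n}9.png",np.load(f"/tmp/{n}5.npy").astype(np.uint8)[:,:,::-1])
a=cv2.imread("pics/top9.png"); b=cv2.imread("pics/scene9.png")
cv2.imwrite("pics/j9.png",cv2.resize(np.hstack([b[120:320,100:400],a[100:300,100:430]]),None,fx=1.26,fy=1.26,interpolation=cv2.INTER_AREA))
E
```

```text
(no output)
```

View pics/j9.png

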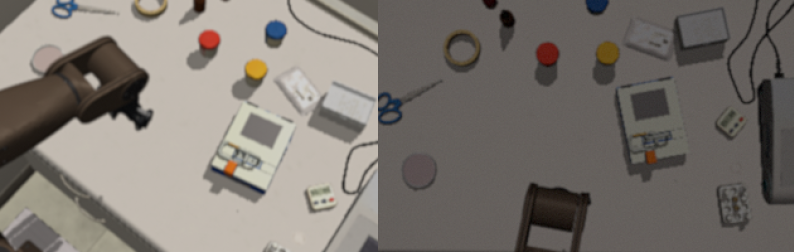

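```bash
python3 -c "
from plant import ctrl,readout
s=readout.get_state();print(s['time'],s['dq'],s['contact_force'])
print(ctrl.sign_off())"
```

```text
21.1 [-0.00311675  0.00496485  0.00309661  0.00185273  0.00061245  0.00201547] [-0.10890583  0.87273267  0.24676074]
the job is handed in; nothing more can be done
None
```

The job is done and handed in at 21.1 s: the lid is shut, and the snap hook is locked round the staple's left leg and lying flat on the lid.

- **Lid:** I pressed it down on its pad until it reached the stop at about 14 N. Both cameras showed it flat afterwards.
- **Hooking:** I picked up the hook by its grip and pressed the gate onto the left leg. The force rose softly to about 6 N, then dropped to zero when the gate sprang shut behind the leg.
- **Tug:** I pulled back and the leg met the shut gate where expected. It held about 9.6 N horizontally (11 N in all) for about 0.8 s.
- **Release:** I lowered the hook onto the lid at about 7 N, opened the gripper and moved the arm clear.
- **Last pictures:** These show the gate shut in line with its frame, the lid shut, and the cups, timer and dish where they stood. I checked those bystanders only by eye, not by measuring.

**Disagreements:** The two cameras differed by several millimetres. Heights worked out from both views came out about 10–25 mm low, so I used the heights in the task text and aimed the hook from the images plus the felt contact. There was also a sideways force of up to 6 N just before the leg passed in, and it vanished once the gate shut.

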